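# Bring the soil sample round to the carousel's access slot and point it out

## Task

Turn the covered vial carousel by pushing its black wing handle gently with the fingertips, without gripping it, until the vial of brown soil stands in the open slot of the clear cover with its whole cap inside the slot. Then point that vial out to the colleague who will take it: hold the fingertips a centimetre or two straight above the middle of its cap without touching anything, for at least two seconds, and finish while still pointing there. Touch and lift no vial, and leave the things beside the carousel alone.

Things in the scene. Friction and masses are not known exactly. Their poses are not given: they have to be found in the camera images.
- carousel: Fixed stand of the vial carousel: round grey base 220 mm across and a clear flat cover disc 216 mm across on three thin pillars (cover 102 to 106 mm above the table, pillar nuts to 111 mm). Origin: on the turning axis at table height; z up; -x points from the axis to the cover's slot, the only place where a vial can be taken out. A red line on the base lies under the slot.
- slot (a point): Middle of the access slot at the height of the cover's top (106 mm above the table), 72 mm from the turning axis. The slot is a U-shaped gap 44 mm wide, its round end toward the axis, open to the cover's rim; x and y axes as carousel, z up.
- tray: White tray 188 mm across that turns under the cover about z, either way, over a full turn, with light friction (1 to 2 N at the handle's ends); stays where left. Six grey sockets, a vial in each, 72 mm from the axis, at 0, 60, 120... degrees from its x axis. Its shaft carries the black wing handle above the cover. Origin: on the axis, 16 mm above the table; z up.
- handle_end_1 (a point): One end of the wing handle, half way up (122 mm above the table), 50 mm from the axis, 30 degrees counterclockwise of the tray's x axis. The handle is a straight bar across the axis, fixed to the tray: 100 mm long, 12 mm thick, from 112 to 132 mm above the table, with a round boss in the middle, 28 mm across, to 136 mm. It lies midway between sockets.
- handle_end_2 (a point): The other end of the handle's bar, opposite the first, same height.
- soil_vial: The vial of brown soil: clear vial, 24 mm across and 70 mm tall, filled to about two thirds with dark brown soil, slate-grey screw cap, loose in one of the six sockets (sockets 20 mm high). Origin: centre of its underside, 24 mm above the table; z along the vial. Must not be touched.
- soil_cap (a point): Centre of the top of the soil vial's cap, 94 mm above the table: 12 mm below the top of the cover.
- vial_a: Another vial in the carousel: plain vial of clear water, 70 mm tall, 24 mm across, loose in its socket. Origin: centre of its underside.
- vial_b: Another vial in the carousel: plain vial of clear water, 72 mm tall, 24 mm across, loose in its socket. Origin: centre of its underside.
- vial_c: Another vial in the carousel: clear vial with a dark-blue-banded paper label, 62 mm tall, 24 mm across, loose in its socket. Origin: centre of its underside.
- vial_d: Another vial in the carousel: plain vial of clear water, 70 mm tall, 24 mm across, loose in its socket. Origin: centre of its underside.
- vial_e: Another vial in the carousel: plain vial of clear water, 68 mm tall, 24 mm across, loose in its socket. Origin: centre of its underside.
- dropper: Amber dropper bottle with black rubber bulb, 33 mm across and 98 mm tall, beside the carousel on its left. Origin: centre of its underside. A bystander.
- dish: Closed clear petri dish with a pale grey-brown layer, 64 mm across and 14 mm tall, beside the carousel on its right. Origin: centre of its underside. A bystander. Farther right a tall microscope stands fixed on the table, 0.46 m high, over about x 0.50 to 0.84 and y -0.38 to -0.13 of the room: an arm that swings in from the right must pass it on the robot's side.
- seeds: Seed jar with green lid, 54 mm across and 70 mm tall, beside the carousel at its far left. Origin: centre of its underside. A bystander.

How it is judged:
By the outcome, as a careful person would: the job done as asked, in the order asked, and still so for the second after the job is handed in, with the robot touching nothing.
It also fails if it takes over 54 s, if anything falls off the work surface, if the arm or the gripper's body presses on something with over 40 N, if the wrist force passes 120 N, or if a joint passes its speed limit or range.

## Robot

A 6-joint arm with a two-finger parallel gripper is mounted at the origin on a cart in front of the work surface, level with it; the furniture and walls round the work are solid. World frame = base frame: x ahead of the robot, y to its left, z up, the work surface at z = 0. Lengths are in mm, angles in rad, forces in N, time in s.
With the tool pointing down it reaches from about 350 to 875 mm from the base axis. Payload 4.2 kg.
Tool frame: the origin (TCP) lies on the mounting face of the last link; the fingertips stand 173 mm ahead of it and the grasp point (between the pads) lies 155 mm ahead of it; z points along the fingers, y is the direction in which the jaws open and shut (so a half turn about z gives the same grasp; the last joint's range is limited). The gripper opens to 85 mm and grips with 20 to 120 N. Pads are 22 mm wide; open, the fingers measure 114 mm over their backs; the gripper's body (76 mm by 85 mm) begins 54 mm behind the grasp point. The pads swing forward as they close: fully open they stand 13 mm farther back than shut.
Start: joints at [-0.884, 0.385, 0.008, 0, -1.194, -0.259], TCP at [259.306, -568.648, 404.712] pointing down, gripper open.
Joint ranges: [-3.14, 3.14], [-1.21, 2.06], [-1.07, 1.41], [-3.16, 2.05], [-2.99, -0.16], [-3.1, 3.1]. Speed limits (rad/s): [2.79, 2.79, 3.14, 3.14, 3.14, 3.14].

## Interface

Orientations are given as a unit quaternion [x, y, z, w].
In Python, from bench import arm gives the robot as it stands. The module is installed in compiled form; this text tells all that it offers.
- The arm moves only by the tool play_rows, never from a script. Its argument "moves" is a list of rows, each a list of 3 entries, a list of its own where there are three numbers: the shift along the world's x, y, z in units of 30 cm (1.0 is 30 cm), then the turn about the world's z in units of 30 degrees (1.0 is 30 degrees), then the gripper's target within -1 to 1 (shut at 1, half-way at 0, fully open at -1). In form: [[[x, y, z], turn, jaw], ...]. A call has 1 to 12 rows; each row is the pose to reach, as a shift and turn from the pose measured when the call began; what a row does not reach only later rows make up. A row lasts 1/8 s, in which the tool goes at most 62.5 mm and 10.7 degrees, less where a joint would pass 70% of its speed; a pose out of reach is approached as far as the arm can. A call with a number of a shift or a turn outside -1 to 1 is refused whole. A call with a gripper value outside its range is refused whole. The fingers move at their own pace and stop on an object; the grip force is fixed at half the most. Time passes only in rows, so rows that repeat a pose let the fingers close. It gives the time, the measured TCP pose, the force and the opening at its end, in the units of the state.
- arm.read_state(): the state, without advancing time (a new reading comes with each control period).
- arm.get_image(name): name is "side" or "top" or "wrist"; returns a dict with "pixels" (400x640x3 uint8, red, green, blue), "vfov" (degrees; the focal length in pixels is half the picture's height over the tangent of half this angle, whatever the lens; pixels are square), "cx", "cy" (the principal point, pixels), "xyz" and "rotation" of the camera in the world. Camera axes: x right, y up, looking along -z (the intrinsics and any distortion apply to the point x, -y, -z); pixel columns grow to the right and rows downward; lengths in mm; the calibration is good to about 2 mm. A picture is of the moment at which its call begins. There is no depth.
- arm.job_done(): hands the job in, once; it reports no verdict.
Trained networks look in a picture, given as the dict that the camera call returned (one of the last four; its "shot" number tells which), for a name from the list of things; names that differ only in an ending like _2 or _b are one class to them, and where a whole thing is asked for, a point or a joint stands for the part that bears it (a point fixed in the world has none). Each returns a list of dicts, best first, with "conf" (0 to 1); they miss things now and then, are a little off and sometimes report something else, mostly with a low value. They report only what shows in the picture. A call takes as long as a camera call.
- arm.look_for(name, picture): "centre" ([x, y, z] in mm, in world coordinates, good to about 4 mm: the middle of the surface that is visible of it).
The state is a dict: "clock": time; "joints": joint angles; "joint_vel": joint speeds; "joint_efforts": joint torques, N m; "position": TCP position; "ee_rot": TCP orientation; "contact_force": force on the tool from outside, world axes, zero at the start; "wrist_torque": the same for the moment, N m; "gripper_width": finger opening in mm.
Only numpy, scipy, OpenCV 4.12 (cv2) and the standard library are available. Lean on these libraries where they do the work, as an engineer would, in place of code of your own. Each camera call takes 0.05 s, during which the arm holds its last target.

## Working session

There is one attempt and no reset: what is moved stays moved. The work goes in short steps, Python scripts to look and compute and a tool call to move; the robot and the scene stay as the last step left them, time stands still between calls to the robot, and variables do not carry over. Pictures are saved under pics/ and viewed, and the job is handed in when it is done.

Besides the shell and the picture viewer there is one more tool, called after "Emit:" by a JSON object that holds its "fn" and its "kwargs". play_rows: Moves the arm, as the interface text tells. Shifts and turns lie within -1 to 1; 1 stands for 30 cm of shift or 30 degrees of turn. Its arguments: {"type":"object","properties":{"moves":{"type":"array"}},"required":["moves"]}

```bash
mkdir -p pics
cat > h.py <<'E'
from bench import arm
import numpy as np, cv2
def shot(n,f):
    p=arm.get_image(n); cv2.imwrite(f'pics/{f}.png',cv2.cvtColor(p['pixels'],cv2.COLOR_RGB2BGR)); return p
E
python3 - <<'E'
from h import *
print(arm.read_state())
for n in ['top','side','wrist']:
    p=shot(n,n+'0'); print(n,p['vfov'],p['cx'],p['cy'],p['xyz'],p['rotation'],[k for k in p])
    for t in ['carousel','slot','tray','handle_end_1','soil_vial','soil_cap','dropper','dish','seeds']:
        try: print(t,[(np.round(d['centre'],0),round(d['conf'],2)) for d in arm.look_for(t,p)][:3])
        except Exception as e: print(t,e)
E
```

```text
{'clock': 0.0, 'joints': array([-8.84381529e-01,  3.85521465e-01,  6.59628419e-03, -4.81298072e-04,
       -1.19399723e+00, -2.58595820e-01]), 'joint_vel': array([ 0.00115749, -0.00064823,  0.00121101,  0.00129835,  0.00042869,
        0.00136652]), 'joint_efforts': array([-4.87239158e-04, -3.92290485e+01,  1.88401812e+01,  4.18618530e+00,
       -4.72882530e-03,  4.77397194e-06]), 'position': array([ 259.2377226 , -568.45836898,  403.63342551]), 'ee_rot': array([-2.12195012e-01,  9.77226738e-01,  1.04836463e-03, -2.84646003e-04]), 'contact_force': array([-0.34179084, -0.32560452,  0.24779413]), 'wrist_torque': array([-0.02881235, -0.06793839,  0.0136938 ]), 'gripper_width': 85.63666711971388}
top 50.32311936931507 316.54000423969126 193.91677320170757 [504.9240243  135.59410666 948.67288308] [-0.02714021  0.01769584  0.71737612 -0.6959323 ] ['pixels', 'vfov', 'cx', 'cy', 'xyz', 'rotation', 'shot']
carousel [(array([524.,  94., 101.]), 0.62)]
slot [(array([527.,  93., 105.]), 0.69)]
tray [(array([514.,  79., 128.]), 0.55)]
handle_end_1 [(array([515.,  80., 134.]), 0.7)]
soil_vial []

[... 355 characters left out ...]
(array([554.,  66., 102.]), 0.62), (array([445., 222.,  86.]), 0.33)]
slot [(array([549.,  65., 108.]), 0.82)]
tray [(array([554.,  56.,  24.]), 0.72)]
handle_end_1 [(array([564., 235.,  60.]), 0.61), (array([556.,  57.,  22.]), 0.58)]
soil_vial []
soil_cap []
dropper []
dish [(array([561., -48.,  16.]), 0.66), (array([552.,  68., 102.]), 0.63)]
seeds [(array([565., 235.,  61.]), 0.89)]
wrist 65.67783298546001 319.57721164387885 200.27301348794253 [ 186.74575391 -602.17229192  372.97921247] [-0.08524894 -0.13229037  0.83089715  0.53370573] ['pixels', 'vfov', 'cx', 'cy', 'xyz', 'rotation', 'shot']
carousel []
slot []
tray []
handle_end_1 []
soil_vial []
soil_cap []
dropper []
dish []
seeds []
```

View pics/top0.png

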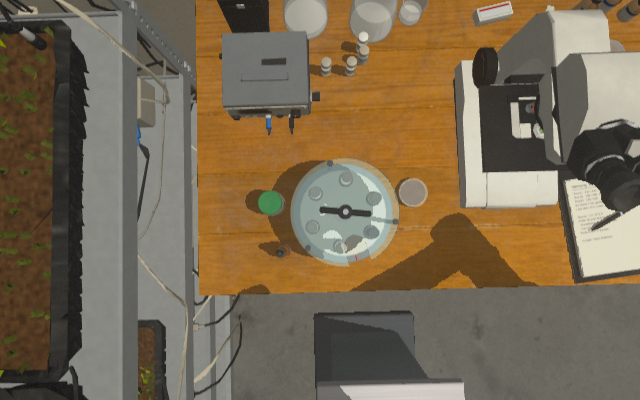

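View pics/side0.png

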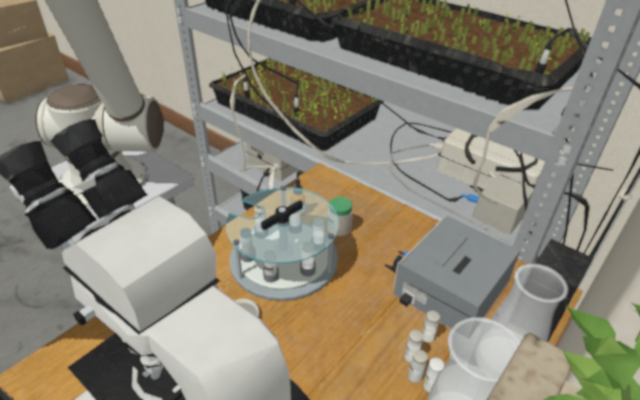

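Run:
```python
import cv2
a=cv2.imread('pics/top0.png')[100:300,220:460]; cv2.imwrite('pics/top0c.png',cv2.resize(a,None,fx=3,fy=3,interpolation=cv2.INTER_CUBIC)[:600,:800])
a=cv2.imread('pics/side0.png')[130:300,210:400]; cv2.imwrite('pics/side0c.png',cv2.resize(a,None,fx=3.5,fy=3.5,interpolation=cv2.INTER_CUBIC))
```

```text
(no output)
```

View pics/top0c.png

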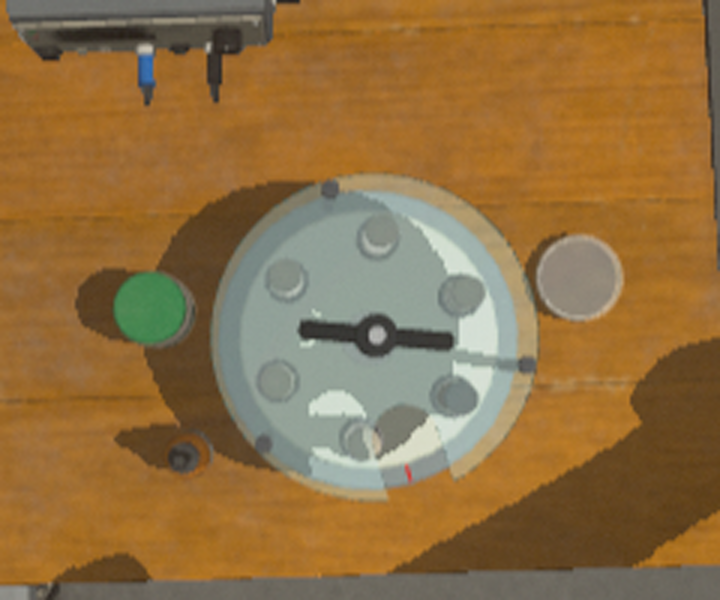

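View pics/side0c.png

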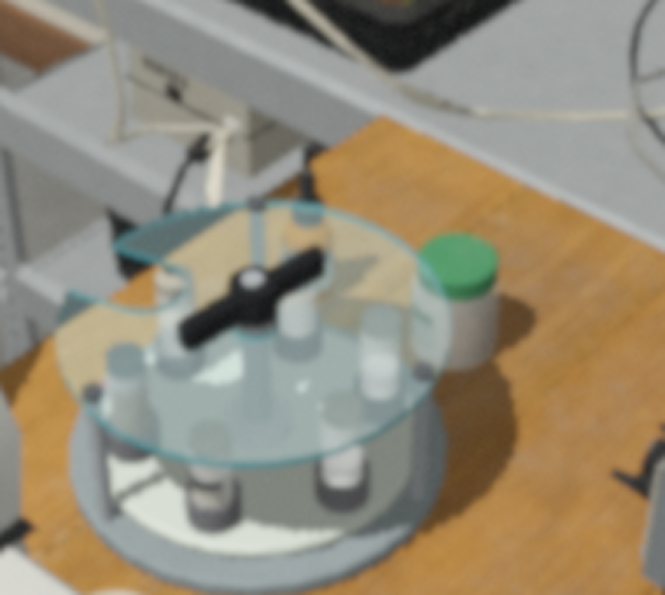

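```bash
cat >> h.py <<'E'
from scipy.spatial.transform import Rotation as R
def pix(p,u,v,z):
    f=200/np.tan(np.radians(p['vfov']/2)); d=R.from_quat(p['rotation']).apply([(u-p['cx'])/f,-(v-p['cy'])/f,-1]); c=np.array(p['xyz']); return c+d*(z-c[2])/d[2]
def proj(p,X):
    f=200/np.tan(np.radians(p['vfov']/2)); q=R.from_quat(p['rotation']).inv().apply(np.array(X)-p['xyz']); return np.array([p['cx']+f*q[...,0]/-q[...,2],p['cy']-f*q[...,1]/-q[...,2]]).T
E
python3 - <<'E'
from h import *
p=arm.get_image('top')
c=lambda u,v:(220+u/3,100+v/3)
ax=pix(p,*c(376.5,335),136); print('axis',ax)
for n,(u,v),z in [('red',(408,473),6),('nut1',(330,188),111),('nut2',(264,443),111),('nut3',(527,365),111),('slotL',(388,500),106),('slotR',(458,478),106),
 ('h1',(300,329),132),('h2',(454,341),132),
 ('v1',(380,235),94),('v2',(464,292),94),('v3',(456,393),94),('v4',(355,438),94),('v5',(276,380),94),('v6',(288,276),94),('dish',(580,277),14),('seeds',(150,308),70),('drop',(184,456),98)]:
    X=pix(p,*c(u,v),z); d=X-ax; print(n,X.round(0),'r',np.hypot(*d[:2]).round(1),'ang',np.degrees(np.arctan2(d[1],d[0])).round(1))
E
```

```text
axis [521.11277895  91.52081583 136.        ]
red [422.  65.   6.] r 102.5 ang -164.9
nut1 [619. 117. 111.] r 101.7 ang 14.8
nut2 [453. 166. 111.] r 100.5 ang 132.3
nut3 [499.  -7. 111.] r 101.2 ang -102.6
slotL [414.  86. 106.] r 107.4 ang -177.1
slotR [427.  40. 106.] r 107.6 ang -151.3
h1 [526. 140. 132.] r 48.8 ang 83.7
h2 [516.  42. 132.] r 49.7 ang -96.0
v1 [589.  85.  94.] r 68.2 ang -5.8
v2 [549.  30.  94.] r 67.7 ang -65.8
v3 [482.  38.  94.] r 66.6 ang -126.2
v4 [454. 106.  94.] r 68.6 ang 167.9
v5 [494. 157.  94.] r 71.1 ang 112.4
v6 [563. 147.  94.] r 69.8 ang 52.9
dish [561. -65.  14.] r 161.7 ang -75.6
seeds [546. 243.  70.] r 153.7 ang 80.8
drop [446. 220.  98.] r 148.6 ang 120.5
```

Run:
```python
from h import *
s=arm.read_state(); q=R.from_quat(s['ee_rot']); print('x',q.apply([1,0,0]).round(2),'y',q.apply([0,1,0]).round(2))
p=arm.get_image('wrist'); r=R.from_quat(p['rotation']); print('fwd',r.apply([0,0,-1]).round(2),'up',r.apply([0,1,0]).round(2)); print('cam in tool',q.inv().apply(p['xyz']-s['position']).round(1), q.inv().apply(r.apply([0,0,-1])).round(2))
```

```text
x [-0.91 -0.41 -0.  ] y [-0.41  0.91 -0.  ]
fwd [ 0.28  0.13 -0.95] up [-0.86 -0.4  -0.31]
cam in tool [79.9 -0.4 31.8] [-0.31 -0.    0.95]
```

View pics/wrist0.png

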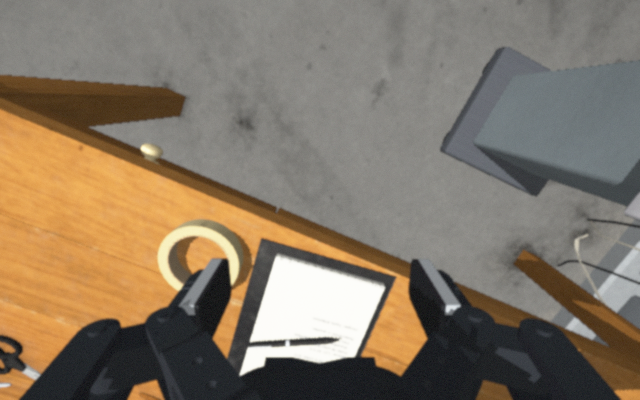

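Emit:
{"fn": "play_rows", "kwargs": {"moves": [[[0.04,0.2,0],0,-1],[[0.08,0.4,0],0,-1],[[0.12,0.6,0],0,-1],[[0.16,0.8,0],0,-1],[[0.2,0.99,0],0,-1],[[0.2,0.99,0],0,-1]]}}

```text
clock: 2.35
position: [319.6, -268.8, 405.4]
ee_rot: [-0.215, 0.977, -0.0, 0.001]
contact_force: [-0.7, -0.2, -0.2]
gripper_width: 85.6
```

Emit:
{"fn": "play_rows", "kwargs": {"moves": [[[0.04,0.2,0],0,-1],[[0.08,0.4,0],0,-1],[[0.12,0.6,0],0,-1],[[0.16,0.8,0],0,-1],[[0.2,0.99,0],0,-1],[[0.2,0.99,0],0,-1],[[0.2,0.99,0],0,-1]]}}

```text
clock: 3.22
position: [379.7, 27.9, 405.3]
ee_rot: [-0.215, 0.977, -0.0, 0.001]
contact_force: [0.1, -0.1, -0.2]
gripper_width: 85.2
```

Run:
```python
from h import *
s=arm.read_state(); print(s['clock'],s['position'],s['ee_rot'])
p=shot('wrist','w1')
for t in ['soil_vial','soil_cap','vial_a','vial_c','handle_end_1']: print(t,[(np.round(d['centre'],0),round(d['conf'],2)) for d in arm.look_for(t,p)])
```

```text
3.225 [379.74050496  27.91203984 405.26291084] [-2.15369113e-01  9.76532484e-01 -4.18161605e-04  5.27577297e-04]
soil_vial [(array([496.,  79.,  24.]), 0.7)]
soil_cap [(array([496.,  80.,  22.]), 0.55)]
vial_a [(array([443.,  95.,  73.]), 0.66)]
vial_c [(array([443.,  95.,  73.]), 0.66)]
handle_end_1 [(array([495.,  81.,  26.]), 0.76)]
```

View pics/w1.png

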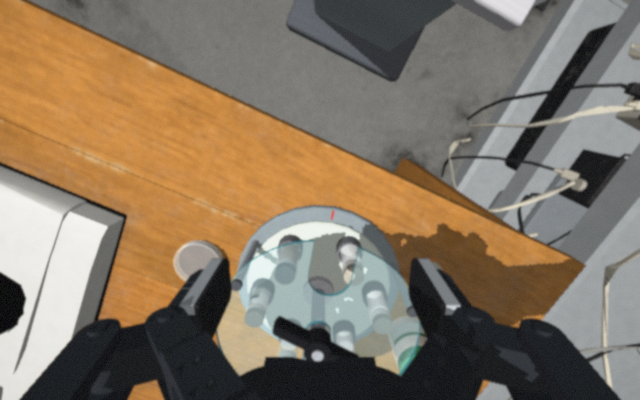

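Run:
```python
import cv2
a=cv2.imread('pics/w1.png')[195:385,210:440]; cv2.imwrite('pics/w1c.png',cv2.resize(a,None,fx=3.1,fy=3.1,interpolation=cv2.INTER_CUBIC))
```

```text
(no output)
```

View pics/w1c.png

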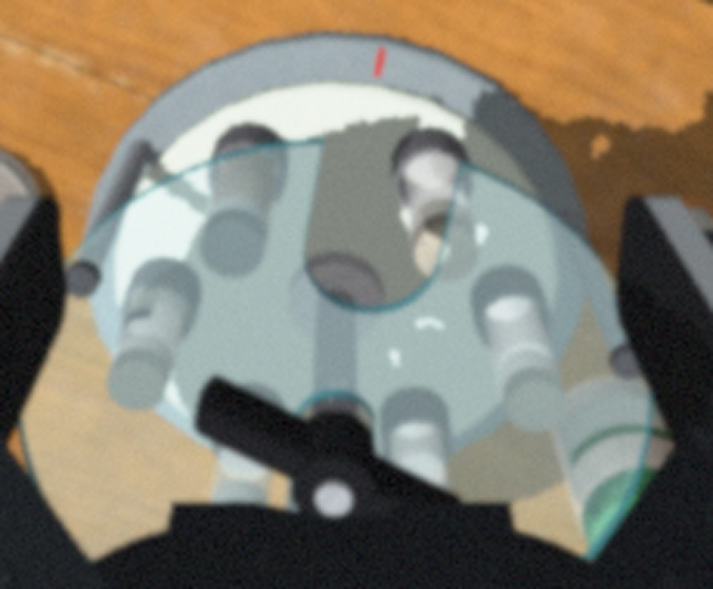

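Run:
```python
from h import *
p=shot('side','side1'); w=arm.get_image('wrist'); t=shot('top','top1')
import math
for n,a in zip(['v1','v2','v3','v4','v5','v6'],[-6.1,-66.1,-126.1,173.9,113.9,53.9]):
    b=np.array([521+72*math.cos(math.radians(a)),91.5+72*math.sin(math.radians(a)),24]); 
    print(n,[proj(c,[b,b+[0,0,70]]).round(0).tolist() for c in (p,w,t)])
a=cv2.imread('pics/side1.png')[180:300,215:355]; cv2.imwrite('pics/side1c.png',cv2.resize(a,None,fx=5,fy=5,interpolation=cv2.INTER_CUBIC))
a=cv2.imread('pics/top1.png')[150:275,280:410]; cv2.imwrite('pics/top1c.png',cv2.resize(a,None,fx=4.8,fy=4.8,interpolation=cv2.INTER_CUBIC))
```

```text
v1 [[[307.0, 270.0], [307.0, 244.0]], [[292.0, 326.0], [287.0, 369.0]], [[345.0, 180.0], [347.0, 177.0]]]
v2 [[[270.0, 277.0], [268.0, 250.0]], [[264.0, 287.0], [253.0, 324.0]], [[373.0, 198.0], [377.0, 197.0]]]
v3 [[[247.0, 257.0], [244.0, 231.0]], [[291.0, 244.0], [285.0, 274.0]], [[370.0, 232.0], [374.0, 233.0]]]
v4 [[[260.0, 233.0], [258.0, 208.0]], [[349.0, 245.0], [355.0, 275.0]], [[340.0, 246.0], [342.0, 248.0]]]
v5 [[[293.0, 228.0], [293.0, 203.0]], [[374.0, 288.0], [385.0, 326.0]], [[313.0, 227.0], [312.0, 228.0]]]
v6 [[[317.0, 245.0], [317.0, 220.0]], [[345.0, 327.0], [349.0, 369.0]], [[315.0, 194.0], [315.0, 192.0]]]
```

View pics/side1c.png

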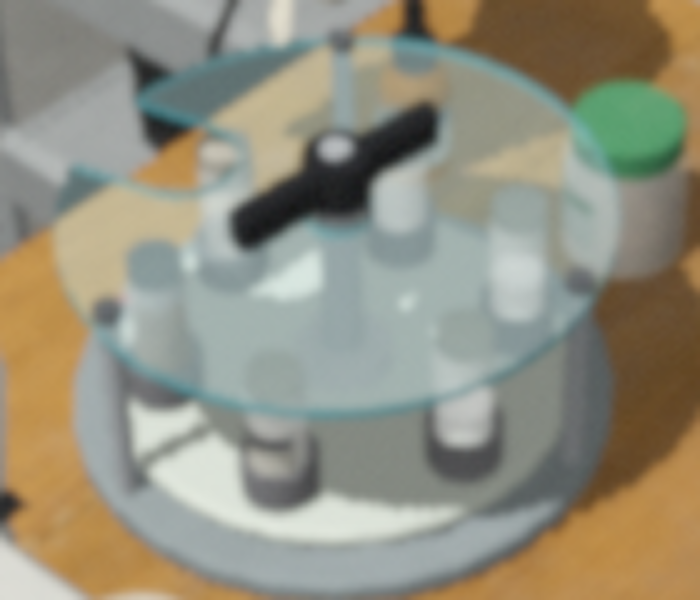

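View pics/top1c.png

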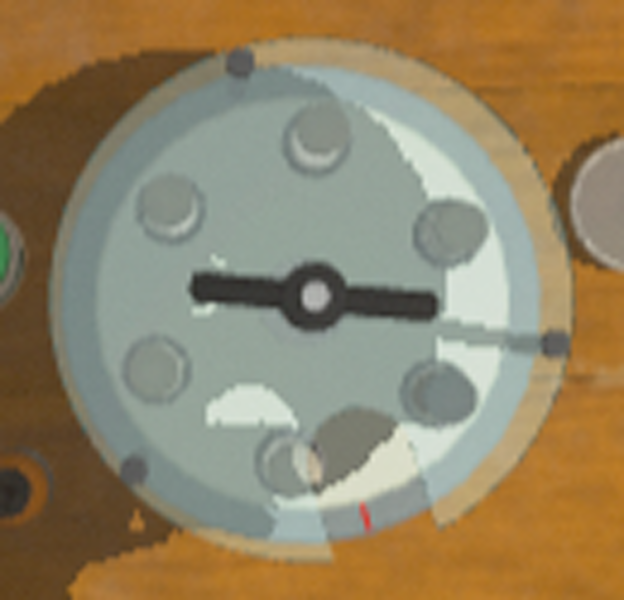

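Emit:
{"fn": "play_rows", "kwargs": {"moves": [[[0.06,-0.03,-0.07],0,-1],[[0.12,-0.07,-0.14],0,-1],[[0.18,-0.1,-0.21],0,-1],[[0.23,-0.13,-0.28],0,-1],[[0.23,-0.13,-0.28],0,-1]]}}

```text
clock: 4.3
position: [448.8, -11.9, 319.9]
ee_rot: [-0.214, 0.977, -0.0, -0.001]
contact_force: [-0.8, 0.2, -0.0]
gripper_width: 85.5
```

Run:
```python
from h import *
p=shot('wrist','w2')
for t in ['soil_vial','soil_cap','vial_a','handle_end_1']: print(t,[(np.round(d['centre'],0),round(d['conf'],2)) for d in arm.look_for(t,p)])
a=cv2.imread('pics/w2.png')[180:390,170:470]; cv2.imwrite('pics/w2c.png',cv2.resize(a,None,fx=2.6,fy=2.6,interpolation=cv2.INTER_CUBIC))
```

```text
soil_vial []
soil_cap [(array([470.,  25.,  46.]), 0.67)]
vial_a [(array([441.,  97.,  71.]), 0.67)]
handle_end_1 [(array([466.,  66.,  25.]), 0.74)]
```

View pics/w2c.png

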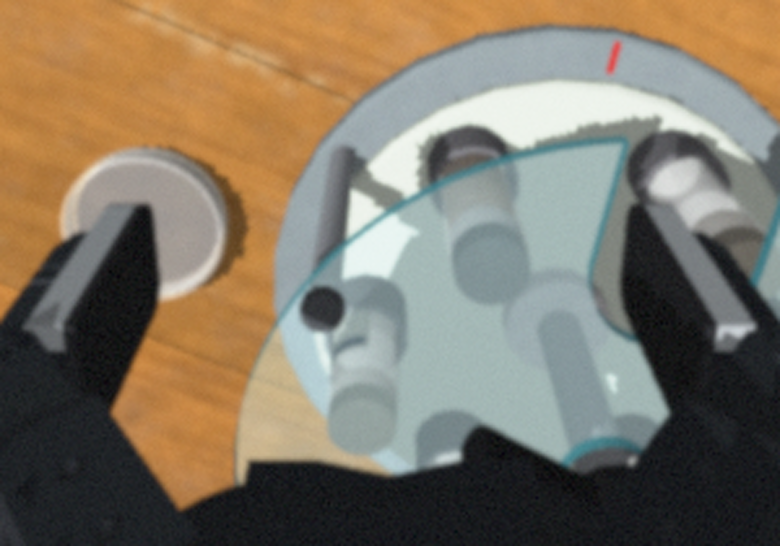

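Emit:
{"fn": "play_rows", "kwargs": {"moves": [[[0.02,0.05,0.03],-0.15,1],[[0.04,0.15,0.04],-0.4,1],[[0.08,0.27,0.04],-0.7,1],[[0.12,0.4,0.04],-1.0,1],[[0.15,0.48,0.04],-1.03,1],[[0.15,0.48,0.04],-1.03,1],[[0.15,0.48,0.0],-1.03,1],[[0.15,0.48,0.0],-1.03,1]]}}

```text
out of range; nothing moved
```

```bash
cat > look.py <<'E'
from h import *
import sys
s=arm.read_state(); print(s['clock'],s['position'].round(1),s['ee_rot'].round(3),s['contact_force'].round(1),s['gripper_width'])
q=R.from_quat(s['ee_rot']); tip=s['position']+q.apply([0,0,173]); print('tip',tip.round(1))
n=sys.argv[1]
for c,(r0,r1,c0,c1),k in (('top',(140,290,260,440),4),('side',(170,310,190,370),4)):
    p=shot(c,c+n); print(c,'tip px',proj(p,tip).round(1))
    a=cv2.imread(f'pics/{c}{n}.png')[r0:r1,c0:c1]; cv2.imwrite(f'pics/{c}{n}c.png',cv2.resize(a,None,fx=k,fy=k,interpolation=cv2.INTER_CUBIC))
shot('wrist','wrist'+n)
E
python3 look.py 3
```

```text
4.55 [448.3 -11.1 322.4] [-0.215  0.977 -0.     0.002] [ 0.1 -0.4  0. ] 85.39004772379113
tip [449.  -11.  149.4]
top tip px [402.3 248.6]
side tip px [212.3 213.6]
```

View pics/side3c.png

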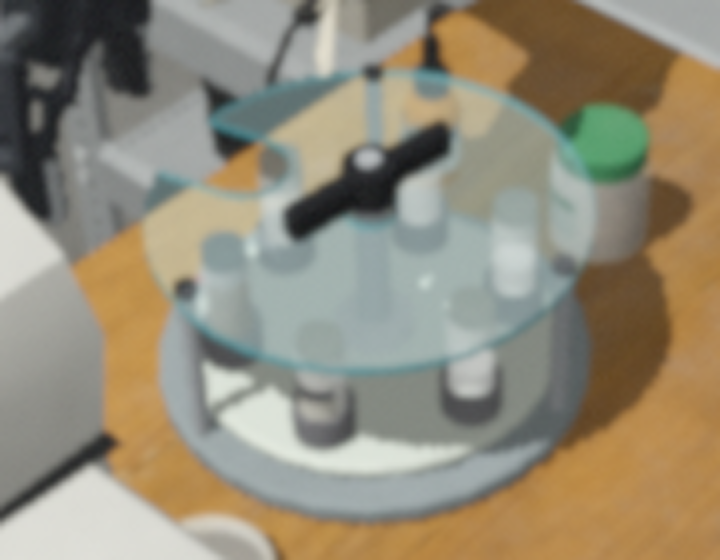

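View pics/wrist3.png

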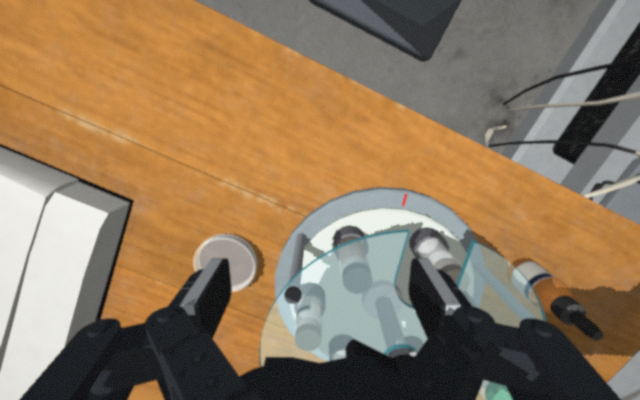

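View pics/top3c.png

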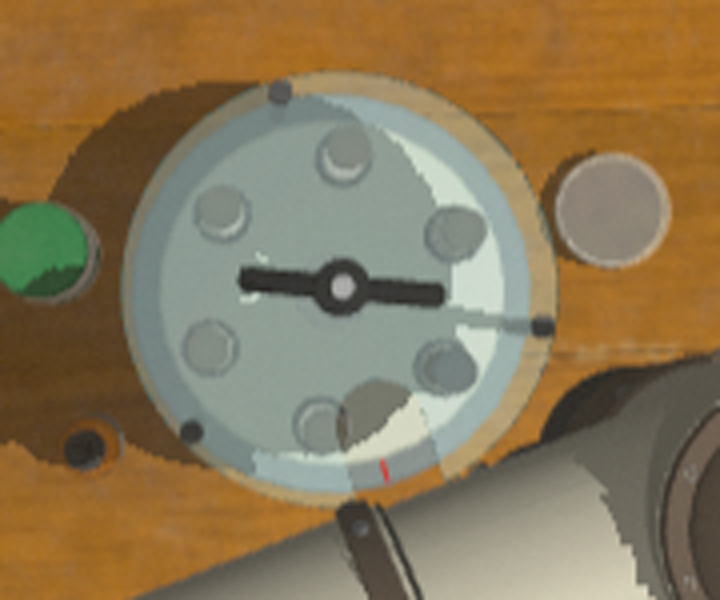

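The turn of -1.03 was out of range, so the call was refused and nothing moved. The pictures show the carousel unchanged, and v3 (right of the slot, slate cap) is the brown one. I'll use -1.0.

Emit:
{"fn": "play_rows", "kwargs": {"moves": [[[0.02,0.05,0.03],-0.15,1],[[0.04,0.15,0.04],-0.4,1],[[0.08,0.27,0.04],-0.7,1],[[0.12,0.4,0.04],-1.0,1],[[0.15,0.48,0.04],-1.0,1],[[0.15,0.48,0.04],-1.0,1],[[0.15,0.48,0.0],-1.0,1],[[0.15,0.48,0.0],-1.0,1]]}}

```text
clock: 5.7
position: [492.5, 131.8, 320.8]
ee_rot: [0.045, 0.999, -0.001, 0.0]
contact_force: [0.1, -1.3, 1.2]
gripper_width: 0.1
```

```bash
python3 look.py 4
```

```text
5.7 [492.5 131.8 320.8] [ 0.045  0.999 -0.001  0.   ] [ 0.1 -1.3  1.2] 0.09230394307191522
tip [492.5 131.3 147.8]
top tip px [325.2 227.4]
side tip px [283.8 188. ]
```

View pics/side4c.png

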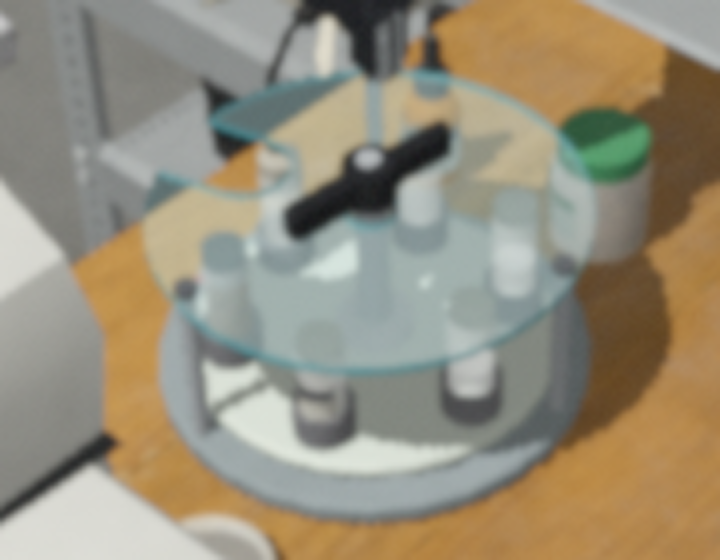

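View pics/wrist4.png

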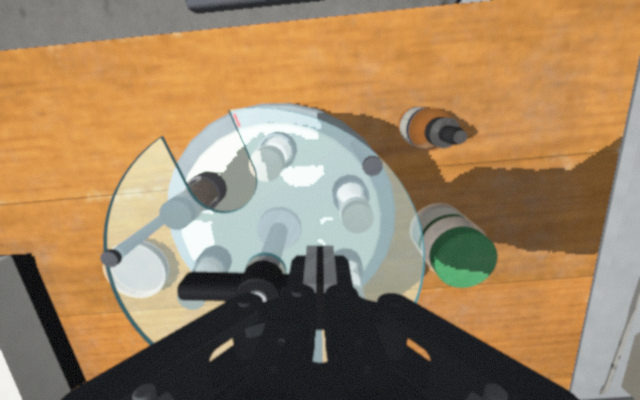

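View pics/top4c.png

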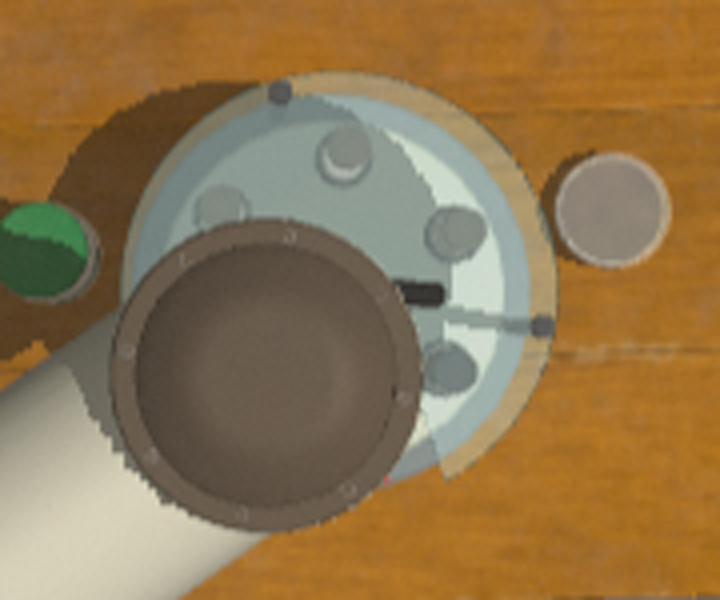

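Emit:
{"fn": "play_rows", "kwargs": {"moves": [[[0,0,-0.03],0,1],[[0,0,-0.07],0,1],[[0,0,-0.1],0,1],[[0,0,-0.1],0,1]]}}

```text
clock: 6.35
position: [493.0, 132.2, 291.0]
ee_rot: [0.045, 0.999, -0.001, 0.001]
contact_force: [0.2, -0.1, -0.1]
gripper_width: 0.2
```

Emit:
{"fn": "play_rows", "kwargs": {"moves": [[[0.02,0,0],0,1],[[0.035,0,0],0,1],[[0.05,0,0],0,1],[[0.06,0,0],-0.1,1],[[0.073,0.003,0],-0.3,1],[[0.085,0.003,0],-0.45,1],[[0.098,0.004,0],-0.63,1],[[0.098,0.004,0],-0.63,1]]}}

```text
clock: 7.35
position: [522.8, 133.4, 291.1]
ee_rot: [0.208, 0.978, -0.001, 0.0]
contact_force: [-0.4, -0.6, 1.0]
gripper_width: -0.0
```

```bash
python3 look.py 5
```

```text
7.35 [522.8 133.4 291.1] [ 0.208  0.978 -0.001  0.   ] [-0.4 -0.6  1. ] -0.03030504642923199
tip [522.8 132.9 118.1]
top tip px [323.7 211.6]
side tip px [296.1 205.9]
```

View pics/side5c.png

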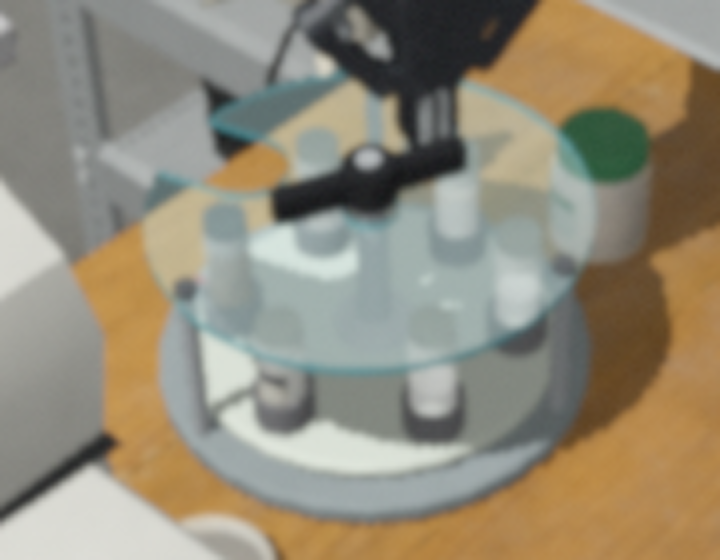

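View pics/wrist5.png

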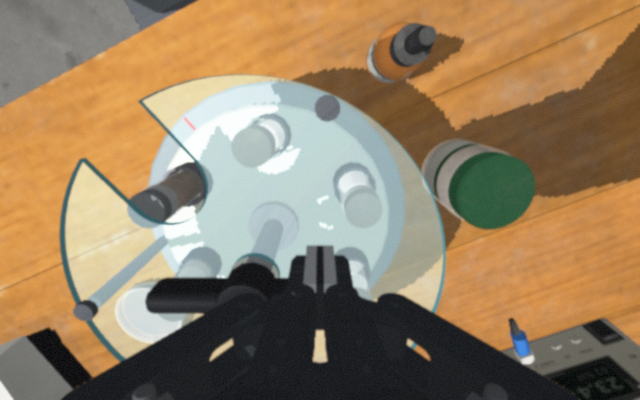

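View pics/top5c.png

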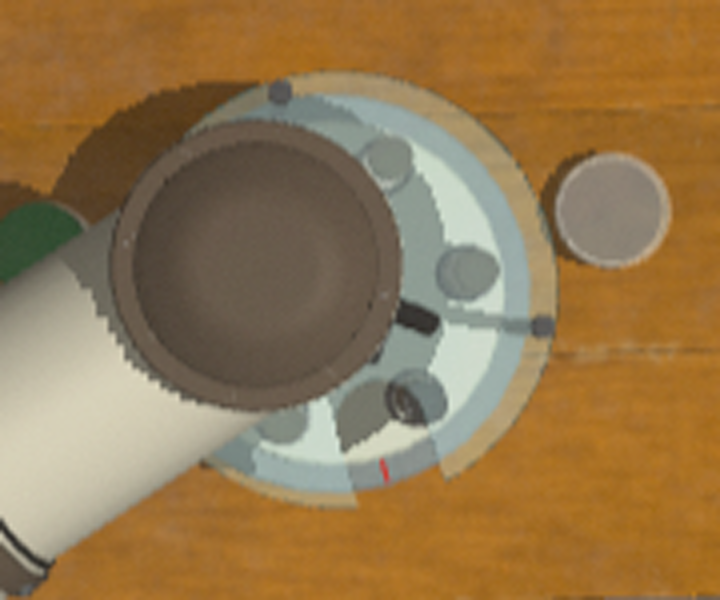

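Emit:
{"fn": "play_rows", "kwargs": {"moves": [[[0.01,-0.001,0],-0.17,1],[[0.021,-0.003,0],-0.33,1],[[0.03,-0.005,0],-0.46,1],[[0.039,-0.008,0],-0.6,1],[[0.045,-0.011,0],-0.7,1],[[0.045,-0.011,0],-0.7,1]]}}

```text
clock: 8.25
position: [536.0, 130.0, 291.1]
ee_rot: [0.382, 0.924, -0.002, 0.0]
contact_force: [0.7, -0.2, 0.5]
gripper_width: -0.0
```

```bash
python3 look.py 6
```

```text
8.25 [536.  130.  291.1] [ 0.382  0.924 -0.002  0.   ] [ 0.7 -0.2  0.5] -0.009148331028115375
tip [535.8 129.5 118.1]
top tip px [325.3 204.9]
side tip px [299.9 209.5]
```

View pics/wrist6.png

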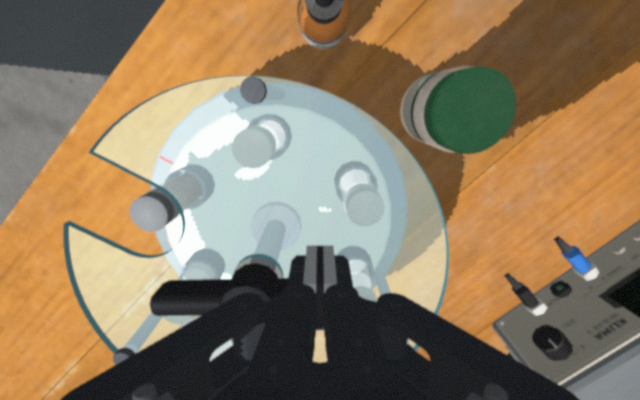

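View pics/top6c.png

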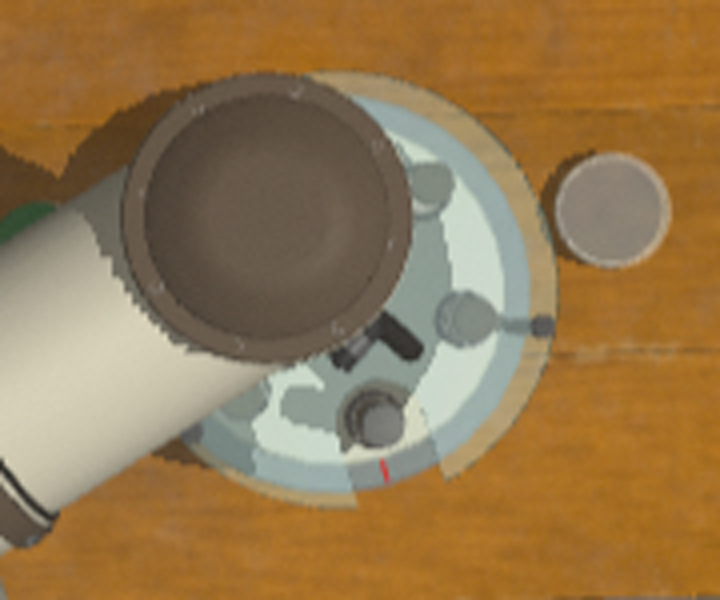

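Run:
```python
from h import *
p=arm.get_image('top'); ax=np.array([521.1,91.5])
print(proj(p,[[451.6,72.9,94],[451.6,72.9,106],[521.1,91.5,136]]))
for n,u,v,z in [('cap',380,420,94),('v2',466,319,86),('end2',415,350,122),('boss0',343,287,136)]:
    X=pix(p,260+u/4,140+v/4,z);d=X[:2]-ax;print(n,X.round(1),np.hypot(*d),np.degrees(np.arctan2(d[1],d[0])))
a=cv2.imread('pics/top6.png')[225:275,315:395]; cv2.imwrite('pics/z6.png',cv2.resize(a,None,fx=10,fy=10,interpolation=cv2.INTER_CUBIC))
w=arm.get_image('wrist'); print('slot@wrist',proj(w,[[451.6,72.9,106],[451.6,72.9,94]]))
print([(d['centre'],d['conf']) for d in arm.look_for('soil_cap',p)],[(d['centre'],d['conf']) for d in arm.look_for('soil_cap',w)])
```

```text
[[354.90823874 246.71663425]
 [355.36996537 247.08658334]
 [345.51115452 211.67304293]]
cap [455.   72.6  94. ] 68.75427964510922 -164.0412064931015
v2 [503.9  26.9  86. ] 66.87123323920001 -104.88371197862615
end2 [489.8  56.6 122. ] 46.9245010806908 -131.90562875525941
boss0 [520.9  91.1 136. ] 0.47728314525387827 -109.61486082458757
slot@wrist [[133.38914343 217.16676266]
 [145.51261533 209.48034132]]
[([457.1, 69.5, 98.3], 0.58)] [([449.5, 71.9, 94.3], 0.66), ([544.0, 239.7, 75.3], 0.43)]
```

View pics/z6.png

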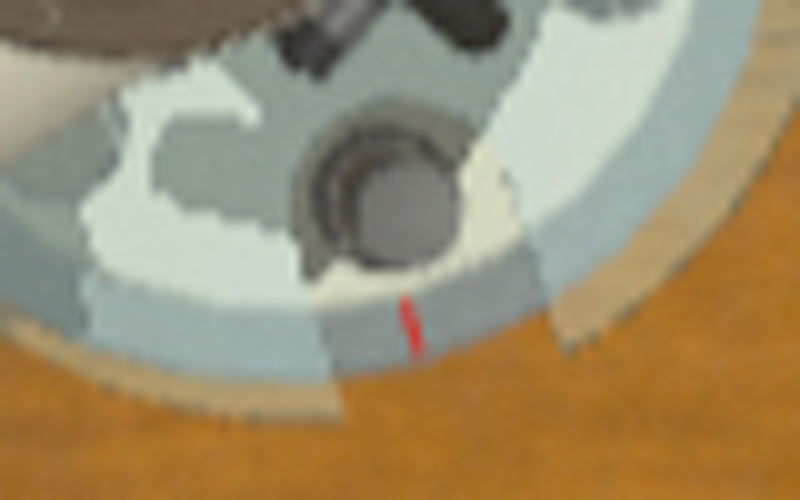

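Emit:
{"fn": "play_rows", "kwargs": {"moves": [[[-0.02,0.02,0],0,1],[[-0.04,0.04,0],0,1],[[-0.04,0.04,0.05],0,1],[[-0.04,0.04,0.12],0,1],[[-0.09,0,0.14],0,1],[[-0.18,-0.1,0.14],0,1],[[-0.273,-0.19,0.14],0,1],[[-0.273,-0.19,0.14],0,1],[[-0.273,-0.19,0.14],0,1]]}}

```text
clock: 9.72
position: [453.7, 72.5, 333.6]
ee_rot: [0.383, 0.924, -0.001, 0.0]
contact_force: [0.5, 0.1, 0.7]
gripper_width: -0.1
```

```bash
python3 look.py 7
```

```text
9.725 [453.7  72.5 333.6] [ 0.383  0.924 -0.001  0.   ] [0.5 0.1 0.7] -0.09109765678873799
tip [453.6  72.1 160.6]
top tip px [358.  247.8]
side tip px [247.2 188.7]
```

View pics/side7c.png

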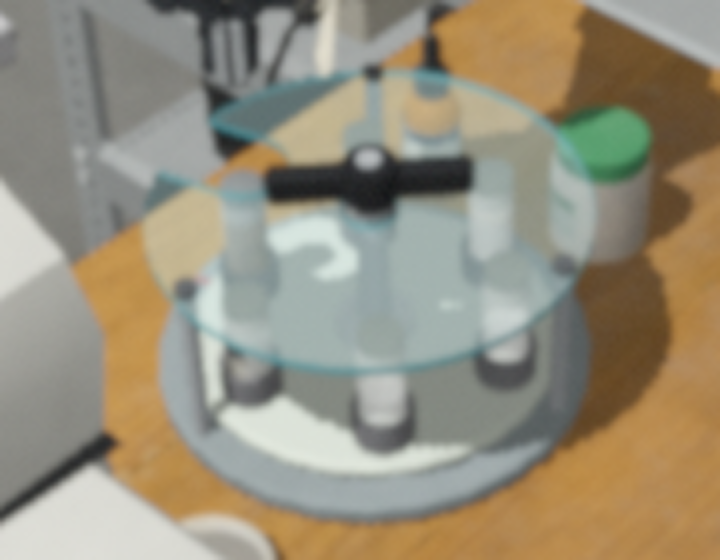

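View pics/wrist7.png

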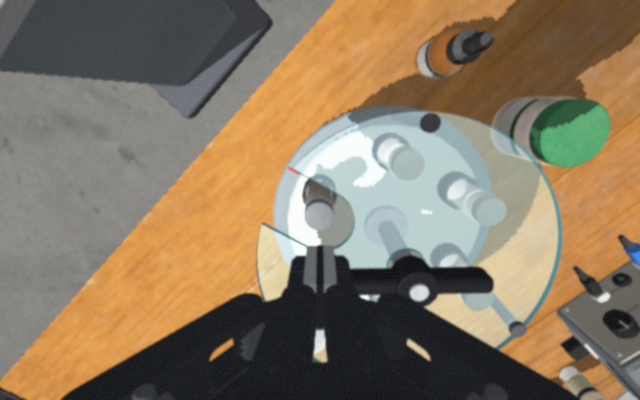

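Run:
```python
from h import *
w=arm.get_image('wrist'); print(pix(w,319,216,94), proj(w,[453.6,72.1,160.6]), pix(w,290,170,6))
s=arm.get_image('side'); print(proj(s,[[454,73,94],[451.6,72.9,94]])-[190,170])
print([(d['centre'],d['conf']) for d in arm.look_for('soil_cap',w)],[(d['centre'],d['conf']) for d in arm.look_for('soil_vial',s)])
a=cv2.imread('pics/wrist7.png')[160:280,250:380]; cv2.imwrite('pics/z7.png',cv2.resize(a,None,fx=4.8,fy=4.8,interpolation=cv2.INTER_CUBIC))
```

```text
[453.80562297  71.7989554   94.        ] [318.6569424  262.23846658] [423.82704785  61.45203649   6.        ]
[[60.12510309 45.22643509]
 [59.2408466  44.73367572]]
[([448.7, 73.7, 91.1], 0.95)] []
```

View pics/z7.png

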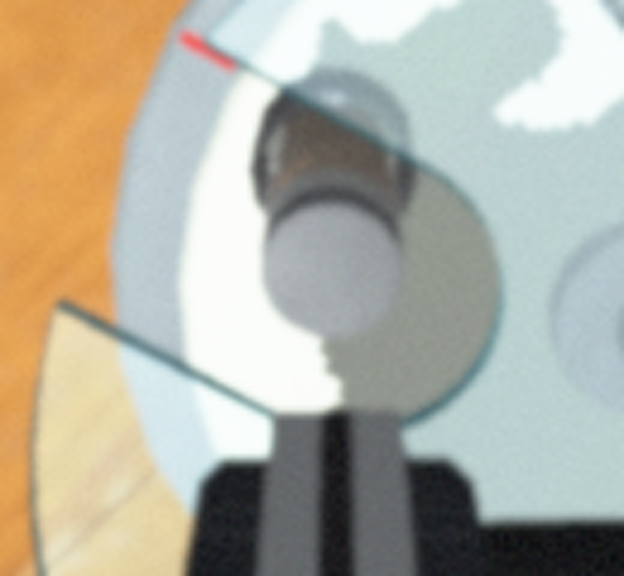

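Emit:
{"fn": "play_rows", "kwargs": {"moves": [[[0,0,-0.04],0,1],[[0,0,-0.09],0,1],[[0,0,-0.13],0,1],[[0,0,-0.16],0,1],[[0,0,-0.17],0,1],[[0,0,-0.17],0,1],[[0,0,-0.17],0,1]]}}

```text
clock: 10.95
position: [454.4, 73.3, 282.2]
ee_rot: [0.382, 0.924, -0.001, 0.0]
contact_force: [1.0, -0.6, -0.2]
gripper_width: -0.2
```

```bash
python3 look.py 8
```

```text
10.95 [454.4  73.3 282.2] [ 0.382  0.924 -0.001  0.   ] [ 1.  -0.6 -0.2] -0.19203446583642902
tip [454.3  72.8 109.2]
top tip px [355.5 245.8]
side tip px [249.6 209.4]
```

View pics/side8c.png

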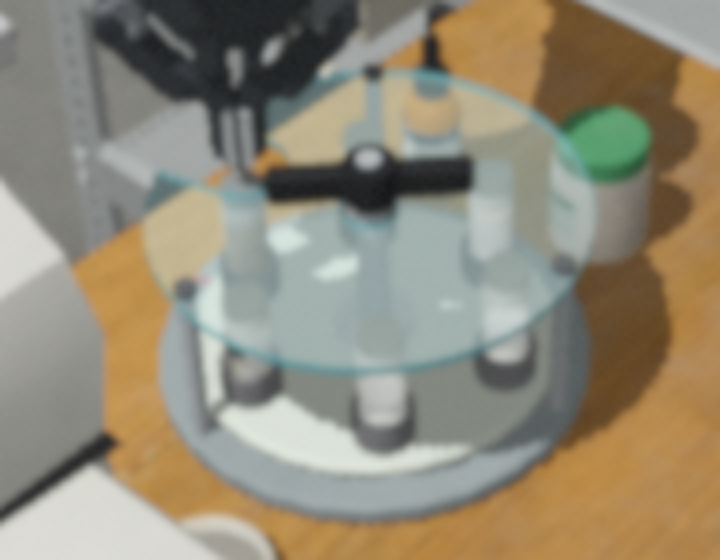

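View pics/wrist8.png

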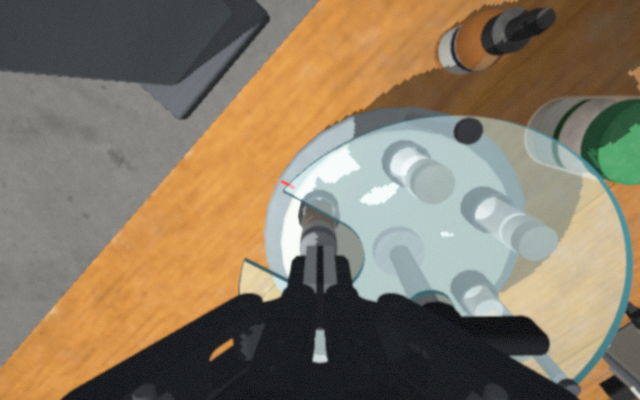

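Run:
```python
from h import *
a=cv2.imread('pics/side8.png')[185:235,225:285]; cv2.imwrite('pics/z8.png',cv2.resize(a,None,fx=11,fy=11,interpolation=cv2.INTER_CUBIC))
a=cv2.imread('pics/wrist8.png')[170:280,250:390]; cv2.imwrite('pics/z9.png',cv2.resize(a,None,fx=5,fy=5,interpolation=cv2.INTER_CUBIC))
s=arm.get_image('side');w=arm.get_image('wrist'); t=np.array([454.3,72.8,109.2]); q=R.from_quat(arm.read_state()['ee_rot'])
for sx in(-11,11):
  for sy in(-10,10): X=t+q.apply([sx,sy,0]); print(sx,sy,(proj(s,X)-[225,185])*11,(proj(w,X)-[250,170])*5)
for r in (0,12): print(r,(proj(s,[454+.86*r,72.5-.5*r,94])-[225,185])*11)
```

```text
-11 -10 [212.46506575 311.19717388] [257.9683367  552.51240344]
-11 10 [326.65362553 306.40155416] [448.94453639 552.56808995]
11 -10 [215.70929139 232.14966129] [254.23666619 361.6649276 ]
11 10 [327.87568523 227.5858505 ] [453.60791772 361.75535532]
0 [274.3617787 333.8541212]
12 [290.46996462 375.11053391]
```

View pics/z8.png

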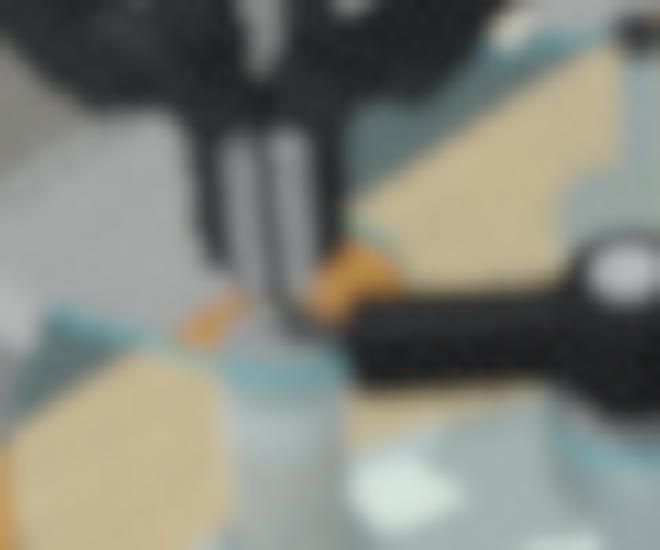

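View pics/z9.png

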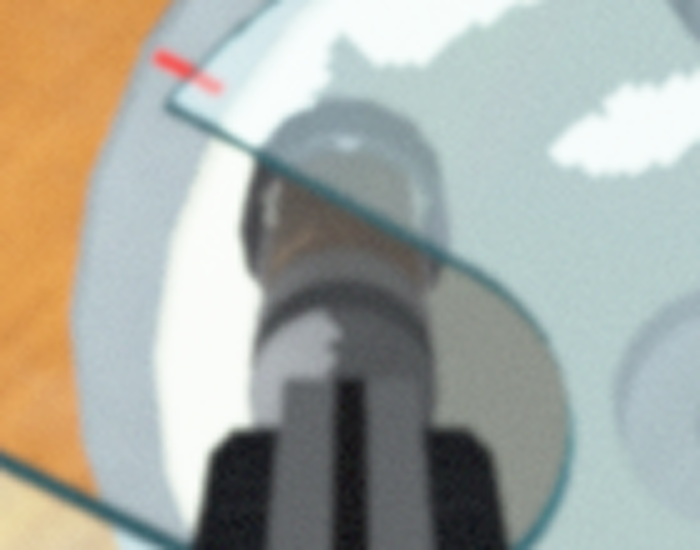

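Emit:
{"fn": "play_rows", "kwargs": {"moves": [[[0,0,0],0,1],[[0,0,0],0,1],[[0,0,0],0,1],[[0,0,0],0,1],[[0,0,0],0,1],[[0,0,0],0,1],[[0,0,0],0,1],[[0,0,0],0,1],[[0,0,0],0,1],[[0,0,0],0,1],[[0,0,0],0,1],[[0,0,0],0,1]]}}

```text
clock: 12.7
position: [454.2, 73.2, 282.1]
ee_rot: [0.382, 0.924, -0.002, -0.0]
contact_force: [0.7, -0.0, -0.5]
gripper_width: -0.0
```

Emit:
{"fn": "play_rows", "kwargs": {"moves": [[[0,0,0],0,1],[[0,0,0],0,1],[[0,0,0],0,1],[[0,0,0],0,1],[[0,0,0],0,1],[[0,0,0],0,1],[[0,0,0],0,1],[[0,0,0],0,1],[[0,0,0],0,1],[[0,0,0],0,1],[[0,0,0],0,1],[[0,0,0],0,1]]}}

```text
clock: 14.2
position: [454.2, 73.2, 282.1]
ee_rot: [0.383, 0.924, -0.002, 0.0]
contact_force: [-0.2, 0.8, -0.4]
gripper_width: -0.1
```

```bash
python3 look.py 10; python3 -c "
from bench import arm; print(arm.job_done())"
```

```text
14.2 [454.2  73.2 282.1] [ 0.383  0.924 -0.002  0.   ] [-0.2  0.8 -0.4] -0.09723882419147015
tip [454.   72.7 109.1]
top tip px [355.6 245.9]
side tip px [249.5 209.5]
the job is handed in; nothing more can be done
None
```

I turned the carousel about 38° clockwise by pushing one handle end with the closed fingertips, and the brown-soil vial now stands in the open slot. The job was handed in at about 14 s with the arm still pointing at that vial.

- **Right vial:** the wrist pictures show brown contents and a slate-grey cap on the vial in the slot.
- **Position in the slot:** the cap is at about −164° and the slot at −165° (measured from the turning axis). The pictures show the whole cap inside the slot.
- **Pointing:** the fingertips stayed at about (454, 73, 109) mm, some 15 mm above the cap, for over 3 s. The force readings stayed at noise level, about 1 N, so nothing was being touched.
- **Refused call:** one move had a turn value just out of range. It was refused whole and nothing moved.
- **Disagreements:** my pixel measurements put the cap at about (454, 72) to (455, 73). The network's estimates were up to about 6 mm from that, and I used the pixel values. The cap measured about 3 mm nearer the axis than its nominal 72 mm.
- **Not checked:** the last pictures, taken just before handing in, I saved but did not view. The view before the hold showed the carousel unmoved and the dropper and seed jar in place. The dish was mostly out of that view, but the hand did not go near it.

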